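Start a large coffee on the touch-free machine

TASK

Start a large coffee on the touch-free machine: with the fingertips push its raised lid fully shut, then point down at the largest of the three round sensor windows on its top, holding the closed fingertips about 2 cm above the window's centre for a good two seconds, and finally draw the hand back at least 15 cm from it. Never touch the windows or their panel, and never come down low over the two smaller windows, which would start the wrong coffee. Lift nothing (the lid is only pushed down) and leave the mug, jar, bowl and spoon where they are.

Things in the scene. Friction and masses are not known exactly. Their poses are not given: they have to be found in the camera images.
- machine: Black coffee machine fixed to the worktop: 260 deep (x), 220 wide (y), 220 tall to its flat top; origin at the centre of its underside, +x of its frame to its back, +z up. It may be turned up to about 0.4 rad. The front (-x side) is a head that overhangs a drip tray.
- pod_lid (a joint): Angle in rad of the grey pod lid on the back half of the machine's top: 0 fully shut (lying flat), positive is raised, 1.5 its end stop. It is hinged along its back edge; a stiff hinge makes it stay at any angle; pressing at 50 from the hinge takes about 2 to 4 N, and the last of the way ends on a hard stop.
- lid_hinge (a point): Middle of the lid's hinge line, 105 behind the machine's origin, level with the machine's flat top (z = 220). The lid is a 112 long, 130 wide, 12 thick plate; shut, it runs from the hinge towards the machine's front, its top 12 above this point.
- lid_edge (a point): Middle of the lid's free front edge, on its upper face, 112 from the hinge line; moves with the lid.
- panel: Aluminium control panel, 62 deep, 200 wide, 4 thick, lying level on the front of the machine's top; origin at the centre of its underside. It carries three black round sensor windows in a row across the machine, 60 apart, in any order.
- top_large (a point): Centre of the upper face of the largest round window: black disc of diameter 36, standing 2 proud of the panel (226 above the worktop); z up.
- top_medium (a point): Centre of the upper face of the middle-sized window, diameter 24, same height.
- top_small (a point): Centre of the upper face of the smallest window, diameter 16, same height.
- mug: White mug, 76 across, 88 tall, standing under the machine's spout on the drip tray; origin at the centre of its underside. Leave alone.
- jar: White storage jar with wooden cap, 84 across, 130 tall, loose beside the machine; origin at the centre of its underside. Leave alone.
- bowl: Blue bowl, 120 across, 50 tall, loose on the other side of the machine; origin at the centre of its underside. Leave alone.
- spoon: Steel spoon, 140 long, lying on the worktop in front of the machine; origin on its underside. Leave alone.
- window_small: The small window's disc, 2 thick; origin at the centre of its underside, on the panel's upper face.
- window_medium: The medium window's disc, 2 thick; origin at the centre of its underside, on the panel's upper face.
- window_large: The large window's disc, 2 thick; origin at the centre of its underside, on the panel's upper face.

How it is judged:
On the way, in this order (a step that is already met when the one before it is completed fails the run):
1. the lid is pushed fully shut (value of joint pod_lid below 0.06 rad), for 0.2 s.
2. the fingertips dwell just above the largest window for 1.5 s, lid still shut (horizontal distance between the grasp point and top_large below 0.022 m and z of the grasp point in the frame of top_large between 0.022 and 0.068 m and value of joint pod_lid below 0.06 rad), for 1.5 s.
At the end, for the whole second after the job is handed in: The lid is shut (under 0.06 rad), the hand is more than 12 cm from the largest window, and mug, jar, bowl and spoon are within 15 mm of where they began (value of joint pod_lid below 0.06 rad and distance between the grasp point and top_large above 0.12 m and distance of each of mug, jar, bowl, spoon from where it was at the start of the episode below 0.015 m); the robot touches nothing.
It fails at once if a window or the panel is touched (contact force between any of the fingers, the arm and panel above 0.3 N or contact force between any of the fingers, the arm and window_small above 0.3 N or contact force between any of the fingers, the arm and window_medium above 0.3 N or contact force between any of the fingers, the arm and window_large above 0.3 N).
It fails at once if the fingertips come down low (within about 5 cm) over a smaller window ((horizontal distance between the grasp point and top_small below 0.02 m and z of the grasp point in the frame of top_small between -0.01 and 0.068 m) or (horizontal distance between the grasp point and top_medium below 0.02 m and z of the grasp point in the frame of top_medium between -0.01 and 0.068 m)).
It fails at once if the lid is lifted wider open (value of joint pod_lid above 1.15 rad).
It fails at once if mug, jar, bowl or spoon is moved more than 15 mm or lifted (not (distance of mug from where it was at the start of the episode below 0.015 m) or not (distance of jar from where it was at the start of the episode below 0.015 m) or not (distance of bowl from where it was at the start of the episode below 0.015 m) or not (distance of spoon from where it was at the start of the episode below 0.015 m)).
It also fails if it takes over 51 s, if anything falls off the work surface, if the arm or the gripper's body presses on something with over 40 N, if the wrist force passes 120 N, or if a joint passes its speed limit or range.

ROBOT

A 7-joint arm with a two-finger parallel gripper is mounted at the origin on the work surface. World frame = base frame: x ahead of the robot, y to its left, z up, the work surface at z = 0. Lengths are in m, angles in rad, forces in N, time in s.
With the tool pointing down it reaches from about 0.425 to 0.925 m from the base axis. Payload 6.8 kg.
Tool frame: the origin (TCP) lies midway between the tips of the shut fingers; the grasp point (between the pads) lies 19 mm behind it (grip_point_offset is the distance from the TCP to the grasp point, in m); y points along the fingers, x is the direction in which the jaws open and shut, and the axes are right-handed (so a half turn about y gives the same grasp; the last joint's range is limited). The gripper opens to 85 mm and grips with 20 to 120 N. Pads are 22 mm wide; open, the fingers measure 114 mm over their backs; the gripper's body (76 mm by 85 mm) begins 54 mm behind the grasp point. The pads swing forward as they close: fully open they stand 13 mm farther back than shut.
Start: joints at [-1.449, 0.477, 0.022, 1.555, -0.011, 1.109, -0.083], TCP at [0.154, 0.657, 0.231] pointing down, gripper open.
Joint ranges: [-2.96, 2.96], [-0.34, 2.1], [-1.41, 1.46], [0.24, 2.44], [-1.37, 4.51], [0.17, 1.92], [-2.96, 2.96]. Speed limits (rad/s): [2.39, 2.39, 3.14, 3.14, 3.14, 3.14, 3.14].

INTERFACE

Orientations are given as a unit quaternion [w, x, y, z].
In Python, from station import get_obs, read_camera, hand_in, grip_point_offset gives the robot as it stands.
- The arm moves only by the tool play_rows, never from a script. Its argument "increments" is a list of rows, each a list of 2 entries, a list of its own where there are three numbers: the shift along the tool's x, y, z in m, then the turn, a rotation vector about the tool's x, y, z in degrees. In form: [[[tx, ty, tz], [ax, ay, az]], ...]. A call has 1 to 20 rows; each row shifts and turns the commanded pose from where the row before left it, along the tool's axes as they then stand; what a row does not reach is not made up. A row lasts 1/12 s, in which the tool goes at most 41.7 mm and 7.16 degrees, less where a joint would pass 70% of its speed; a pose out of reach is approached as far as the arm can. A call with a gripper value outside its range is refused whole. "gripper" is the finger opening in m, from 0 to 0.0854, set as the call begins (left out, the last holds). The fingers move at their own pace and stop on an object; "grip_force" is the grip in N (left out, the last holds). Time passes only in rows, so rows that do not move let the fingers close. It gives the time, the measured TCP pose, the force and the opening at its end, in the units of the state.
- get_obs(): the state, without advancing time (a new reading comes with each control period).
- read_camera(name): name is "scene" or "top"; returns a dict with "color" (400x640x3 uint8, red, green, blue), "range_z" (400x640 float32, m along the optical axis (not along the pixel's ray), 0 where there is no reading), "intrinsics" (3x3 intrinsics, pixels), "R" (3x3) and "t" (3): a world point X has camera coordinates R X + t. Camera axes: x right, y down, z forward; pixel columns grow to the right and rows downward; lengths in m; the calibration is good to about 2 mm. A picture is of the moment at which its call begins.
- hand_in(): hands the job in, once; it reports no verdict.
The state is a dict: "t": time; "q": joint angles; "joint_vel": joint speeds; "joint_torque": joint torques, N m; "eef_pos": TCP position; "tool_rot": TCP orientation; "contact_force": force on the tool from outside, world axes, zero at the start; "torque": the same for the moment, N m; "gripper_width": opening from 0.0 (shut) to 1.0 (fully open).
Only numpy, scipy, OpenCV 4.12 (cv2) and the standard library are available. Lean on these libraries where they do the work, as an engineer would, in place of code of your own. Each camera call takes 0.05 s, during which the arm holds its last target. There are 200 camera calls.

## Working session

There is one attempt and no reset: what is moved stays moved. The work goes in short steps, Python scripts to look and compute and a tool call to move; the robot and the scene stay as the last step left them, time stands still between calls to the robot, and variables do not carry over. Pictures are saved under pics/ and viewed, about 8 in all and at most 12, crops included, and the job is handed in when it is done.

Besides the shell and the picture viewer there is one more tool, called after "Emit:" as name(argument=value, ...), one argument or row to a line, values as JSON. play_rows: Moves the arm, as the interface text tells. Its arguments: {"type":"object","properties":{"increments":{"type":"array","items":{"type":"array"}},"gripper":{"type":"number"},"grip_force":{"type":"number"}},"required":["increments"]}

```bash
mkdir -p pics; ls; python3 - <<'E'
from station import *
import cv2,numpy as np
print(get_obs(), grip_point_offset)
for n in ("scene","top"):
    c=read_camera(n); cv2.imwrite(f"pics/{n}0.png",c["color"][:,:,::-1]); np.savez(f"{n}0.npz",**c)
    print(n,c["intrinsics"],-c["R"].T@c["t"],c["R"])
E
```

```text
pics
{'t': 0.0, 'q': array([-1.44909288,  0.47780423,  0.02233866,  1.55647343, -0.01151541,
        1.10930989, -0.0830649 ]), 'joint_vel': array([-0.00095965, -0.00014375, -0.00099445, -0.00122853,  0.00075413,
        0.00059731, -0.00200383]), 'joint_torque': array([-9.10421750e-04, -5.96436310e+01,  1.60744373e+00, -2.81192440e+01,
        1.23478522e-02,  9.36484372e-03,  4.24080474e-05]), 'eef_pos': array([0.153628  , 0.6566599 , 0.23031365]), 'tool_rot': array([-0.55357232,  0.5544601 ,  0.43890382, -0.4398808 ]), 'contact_force': array([ 0.44377638, -0.57798091, -0.02110944]), 'torque': array([0.00666834, 0.00331881, 0.06469847]), 'gripper_width': 1.0027587321931448} 0.0187
scene [[491.9034199    0.         324.21144387]
 [  0.         491.9034199  190.82771281]
 [  0.           0.           1.        ]] [ 1.33530182 -0.25968157  1.07317283] [[ 0.37685396  0.92614853  0.01516513]
 [ 0.6725258  -0.26232228 -0.69202317]
 [-0.63693809  0.27099062 -0.72171598]]
top [[390.1582187    0.         320.36008961]
 [  0.         390.1582187  194.77972053]
 [  0.           0.           1.        ]] [0.40680711 0.05359808 0.99233586] [[-0.01008924 -0.99974101 -0.02039915]
 [-0.98825586  0.01307985 -0.15224742]
 [ 0.15247481  0.01862352 -0.98813187]]
```

View pics/scene0.png

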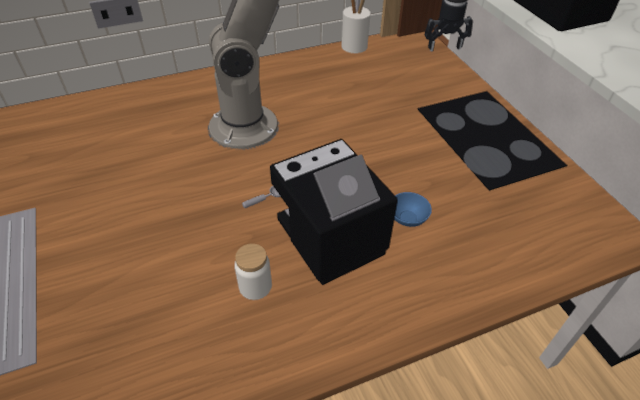

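View pics/top0.png

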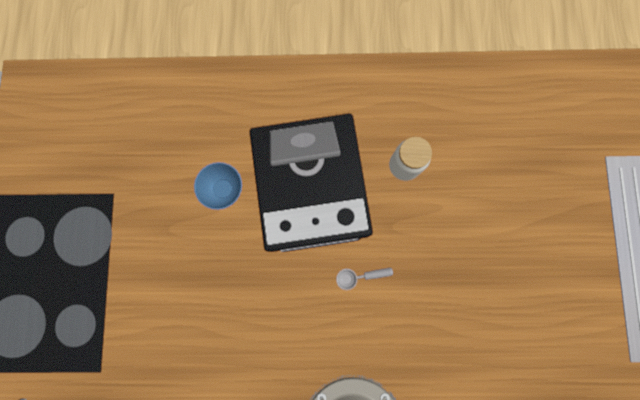

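The top view shows the panel's windows: medium (285,226), small (316,221), large (346,217). The raised lid is at about (304,143). The scene view agrees, with large at (294,167), small at (315,159), medium at (335,151) and the lid at (347,187).

```bash
cat > h.py <<'E'
import numpy as np,cv2
def ray(c,u,v,z):
    K,R,t=c["intrinsics"],c["R"],c["t"]; o=-R.T@t
    d=R.T@np.linalg.solve(K,[u,v,1.]); return o+d*(z-o[2])/d[2]
def pts(c,sl):
    v,u=np.mgrid[sl]; d=c["range_z"][sl]; m=d>0
    p=np.linalg.solve(c["intrinsics"],np.stack([u[m],v[m],np.ones(m.sum())])*d[m])
    return (c["R"].T@(p-c["t"][:,None])).T
def blobs(c,guess,r=14):
    g=cv2.cvtColor(c["color"],cv2.COLOR_RGB2GRAY)
    for u,v in guess:
        m=np.zeros_like(g); s=np.s_[v-r:v+r+1,u-r:u+r+1]; m[s]=(g[s]<110)*255
        n,l,st,ce=cv2.connectedComponentsWithStats(m); k=l[v,u]
        print((u,v),st[k],ce[k].round(1),ray(c,*ce[k],.226).round(4) if k else None)
E
python3 - <<'E'
from h import *
T=dict(np.load("top0.npz"));S=dict(np.load("scene0.npz"))
blobs(T,[(285,226),(316,221),(346,217)],11); blobs(S,[(294,167),(315,159),(335,151)],8)
for c,sl in ((T,np.s_[128:162,275:336]),(S,np.s_[168:212,325:372])):
    p=pts(c,sl); g=c["color"][sl].max(2)[c["range_z"][sl]>0]
    q=p[(g>75)&(p[:,2]>.235)]; print(len(q),q.min(0),q.max(0))
    m=q.mean(0); w=np.linalg.svd(q-m,full_matrices=0); print(m,w[2][2],w[1]/len(q)**.5)
p=pts(T,np.s_[170:190,265:350]); print('top z',np.median(p[:,2]))
E
```

```text
(285, 226) [280 220  11  11  93] [285.  225.3] [0.4651 0.1382 0.226 ]
(316, 221) [312 218   7   7  37] [315. 221.] [0.473  0.0791 0.226 ]
(346, 217) [337 208  17  17 227] [345.1 216.3] [0.4816 0.0198 0.226 ]
(294, 167) [287 162  14  10 116] [293.6 166.4] [0.4813 0.019  0.226 ]
(315, 159) [312 156   6   5  23] [314.4 158.2] [0.472  0.0785 0.226 ]
(335, 151) [331 148   9   6  46] [334.7 150.6] [0.4636 0.1381 0.226 ]
1915 [0.57679744 0.03753951 0.23505226] [0.66077555 0.15808547 0.30201686]
[0.61601681 0.09664386 0.27467173] [0.62091983 0.0832917  0.77943637] [0.03350293 0.02969915 0.00177856]
1771 [0.58644894 0.03736987 0.23500457] [0.66812056 0.16221215 0.30206892]
[0.62875585 0.09628242 0.2636151 ] [0.64218839 0.08930655 0.76132675] [0.03326312 0.02555019 0.00199374]
top z 0.2199796563494193
```

Emit:
play_rows(
  increments=[
    [[0,-0.035,0],[0,0,0]],
    [[0,-0.035,0],[0,0,0]],
    [[0,-0.035,0],[0,0,0]],
    [[0,-0.035,0],[0,0,0]],
    [[-0.0186,0,-0.0236],[0,0,0]],
    [[-0.0186,0,-0.0236],[0,0,0]],
    [[-0.0186,0,-0.0236],[0,0,0]],
    [[-0.0186,0,-0.0236],[0,0,0]],
    [[-0.0186,0,-0.0236],[0,0,0]],
    [[-0.0186,0,-0.0236],[0,0,0]],
    [[-0.0186,0,-0.0236],[0,0,0]],
    [[-0.0186,0,-0.0236],[0,0,0]],
    [[-0.0186,0,-0.0236],[0,0,0]],
    [[-0.0186,0,-0.0236],[0,0,0]],
    [[-0.0186,0,-0.0236],[0,0,0]],
    [[-0.0186,0,-0.0236],[0,0,0]],
  ],
  gripper=0,
)

```text
t: 1.43
eef_pos: [0.3792, 0.3739, 0.371]
tool_rot: [-0.554, 0.554, 0.439, -0.44]
contact_force: [-0.5, 0.4, 0.1]
gripper_width: -0.001
```

Emit:
play_rows(
  increments=[
    [[-0.0186,0,-0.0236],[0,0,0]],
    [[-0.0186,0,-0.0236],[0,0,0]],
    [[-0.0186,0,-0.0236],[0,0,0]],
    [[-0.0186,0,-0.0236],[0,0,0]],
    [[-0.0186,0,-0.0236],[0,0,0]],
    [[-0.0186,0,-0.0236],[0,0,0]],
    [[-0.0186,0,-0.0236],[0,0,0]],
    [[-0.0186,0,-0.0236],[0,0,0]],
    [[-0.0186,0,-0.0236],[0,0,0]],
    [[-0.0186,0,-0.0236],[0,0,0]],
    [[-0.0186,0,-0.0236],[0,0,0]],
    [[-0.0186,0,-0.0236],[0,0,0]],
    [[0,0,0],[0,0,0]],
    [[0,0.02,0],[0,0,0]],
    [[0,0.02,0],[0,0,0]],
    [[0,0.015,0],[0,0,0]],
    [[0,0,0],[0,0,0]],
  ],
)

```text
t: 2.85
eef_pos: [0.6014, 0.0936, 0.3125]
tool_rot: [0.555, -0.553, -0.437, 0.442]
contact_force: [-0.2, 0.5, -0.4]
gripper_width: -0.001
```

```bash
python3 - <<'E'
from station import *
import cv2
c=read_camera("scene"); cv2.imwrite("pics/s1.png",cv2.resize(c["color"][90:290,200:480,::-1],None,fx=2.8,fy=2.8))
print(get_obs()["eef_pos"])
E
```

```text
[0.60231954 0.09363291 0.31452987]
```

View pics/s1.png

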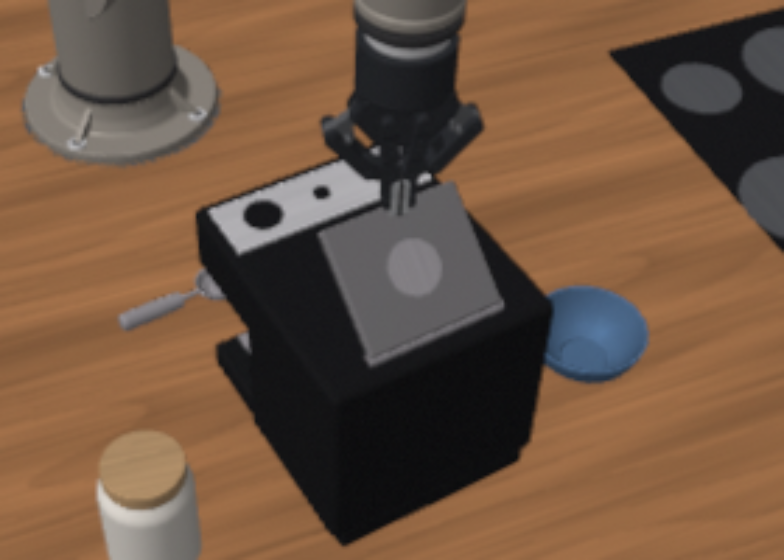

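The fingertips (crop 400,210) are just above the lid's front half, which is clear of the panel. Pressing down now.

Emit:
play_rows(
  increments=[
    [[0,0.008,0],[0,0,0]],
    [[0,0.008,0],[0,0,0]],
    [[0,0.008,0],[0,0,0]],
    [[0,0.008,0],[0,0,0]],
    [[0,0.008,0],[0,0,0]],
    [[0,0.008,0],[0,0,0]],
    [[0,0.008,0],[0,0,0]],
    [[0,0.007,0],[0,0,0]],
    [[0,0.007,0],[0,0,0]],
    [[0,0.006,0],[0,0,0]],
    [[0,0,0],[0,0,0]],
    [[0,0,0],[0,0,0]],
  ],
)

```text
t: 3.9
eef_pos: [0.6034, 0.0936, 0.2398]
tool_rot: [0.554, -0.554, -0.439, 0.44]
contact_force: [-0.8, -0.2, 1.2]
gripper_width: -0.001
```

Emit:
play_rows(
  increments=[
    [[0,0.002,0],[0,0,0]],
    [[0,0.002,0],[0,0,0]],
    [[0,0.002,0],[0,0,0]],
    [[0,0.001,0],[0,0,0]],
    [[0,0,0],[0,0,0]],
    [[0,0,0],[0,0,0]],
  ],
)

```text
t: 4.4
eef_pos: [0.6036, 0.0936, 0.2332]
tool_rot: [-0.554, 0.554, 0.439, -0.439]
contact_force: [0.2, -0.3, 0.0]
gripper_width: 0.003
```

Emit:
play_rows(
  increments=[
    [[0,0.001,0],[0,0,0]],
    [[0,0.001,0],[0,0,0]],
    [[0,0.001,0],[0,0,0]],
    [[0,0,0],[0,0,0]],
    [[0,0,0],[0,0,0]],
  ],
)

```text
t: 4.82
eef_pos: [0.6037, 0.0937, 0.232]
tool_rot: [0.554, -0.554, -0.44, 0.439]
contact_force: [-6.0, -0.6, 11.5]
gripper_width: 0.002
```

Hard stop at z 0.232 with 11.5 N. I'll press slightly more, hold, then lift and check.

Emit:
play_rows(
  increments=[
    [[0,0.001,0],[0,0,0]],
    [[0,0,0],[0,0,0]],
    [[0,0,0],[0,0,0]],
    [[0,0,0],[0,0,0]],
    [[0,-0.01,0],[0,0,0]],
    [[0,-0.03,0],[0,0,0]],
    [[0,-0.035,0],[0,0,0]],
    [[0,-0.035,0],[0,0,0]],
    [[0,-0.01,0],[0,0,0]],
    [[0,0,0],[0,0,0]],
  ],
)

```text
t: 5.65
eef_pos: [0.6055, 0.0936, 0.3533]
tool_rot: [-0.553, 0.555, 0.442, -0.437]
contact_force: [0.2, -0.7, -0.7]
gripper_width: -0.0
```

```bash
python3 - <<'E'
from station import *
from h import *
c=read_camera("scene"); cv2.imwrite("pics/s2.png",cv2.resize(c["color"][90:290,200:480,::-1],None,fx=2.8,fy=2.8))
p=pts(c,np.s_[165:215,320:385]); e=np.array([.99,.14]); s=(p[:,:2]-[.663,.102])@e; w=(p[:,:2]-[.663,.102])@[-.14,.99]
m=(s<-.015)&(s>-.1)&(abs(w)<.05)&(p[:,2]<.30); q=p[m]
a=np.polyfit(s[m],q[:,2],1); print(m.sum(),a,np.median(q[:,2]))
o=get_obs();print(o["t"],o["eef_pos"],o["contact_force"])
blobs(c,[(294,167),(315,159),(335,151)],8)
E
```

```text
1059 [-0.00082188  0.23288224] 0.23291132391560354
5.7 [0.60431589 0.09361638 0.35068006] [ 0.11890146  0.27207105 -0.23356023]
(294, 167) [287 162  14  10 115] [293.5 166.4] [0.4813 0.0188 0.226 ]
(315, 159) [312 156   6   5  22] [314.4 158.3] [0.4723 0.0784 0.226 ]
(335, 151) [331 143  13  11 103] [337.9 148.6] [0.4597 0.1489 0.226 ]
```

View pics/s2.png

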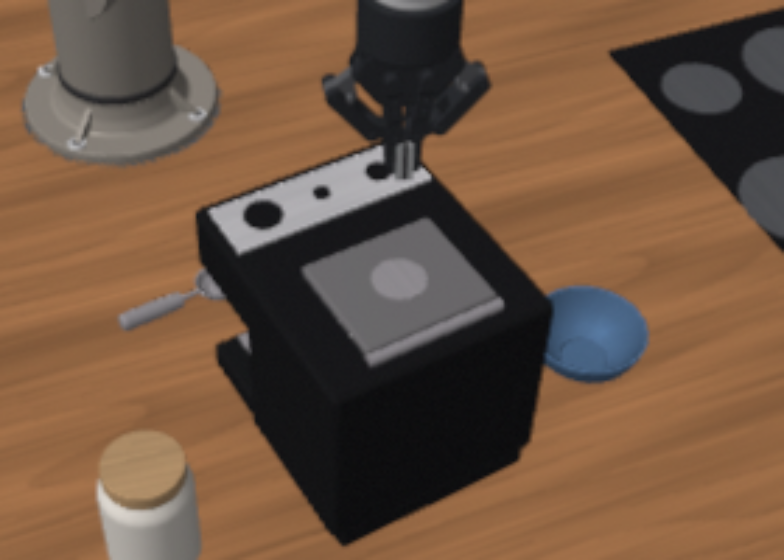

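The lid is flat (slope -0.001, top at z 0.233). Going high over the large window, then down.

Emit:
play_rows(
  increments=[
    [[-0.02,0,0.0205],[0,0,0]],
    [[-0.02,0,0.0205],[0,0,0]],
    [[-0.02,0,0.0205],[0,0,0]],
    [[-0.02,0,0.0205],[0,0,0]],
    [[-0.02,0,0.0205],[0,0,0]],
    [[0,0,0],[0,0,0]],
    [[0,0,0],[0,0,0]],
    [[0,0.02,0],[0,0,0]],
    [[0,0.02,0],[0,0,0]],
    [[0,0.015,0],[0,0,0]],
    [[0,0,0],[0,0,0]],
    [[0,0,0],[0,0,0]],
  ],
)

```text
t: 6.7
eef_pos: [0.4808, 0.0201, 0.2932]
tool_rot: [0.554, -0.554, -0.439, 0.441]
contact_force: [0.7, 0.2, 1.0]
gripper_width: -0.001
```

```bash
python3 - <<'E'
from station import *
import cv2
c=read_camera("scene"); cv2.imwrite("pics/s3.png",cv2.resize(c["color"][90:290,200:480,::-1],None,fx=2.8,fy=2.8))
print(get_obs()["eef_pos"])
E
```

```text
[0.48146832 0.02003573 0.29419637]
```

View pics/s3.png

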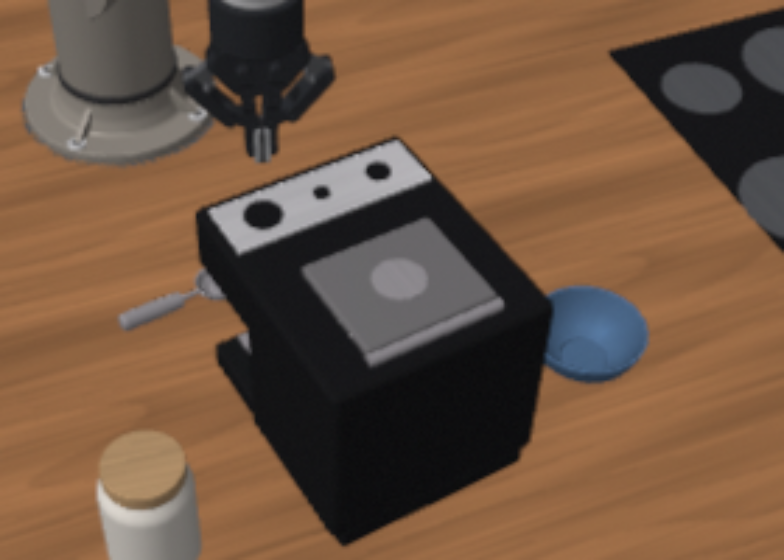

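The fingertips (262,158) hang directly above the large window (263,214). I'll go down 46 mm to about 2.2 cm above it, and dwell 2.5 s.

Emit:
play_rows(
  increments=[
    [[0,0.012,0],[0,0,0]],
    [[0,0.012,0],[0,0,0]],
    [[0,0.012,0],[0,0,0]],
    [[0,0.01,0],[0,0,0]],
    [[0,0,0],[0,0,0]],
    [[0,0,0],[0,0,0]],
    [[0,0,0],[0,0,0]],
    [[0,0,0],[0,0,0]],
    [[0,0,0],[0,0,0]],
    [[0,0,0],[0,0,0]],
    [[0,0,0],[0,0,0]],
    [[0,0,0],[0,0,0]],
    [[0,0,0],[0,0,0]],
    [[0,0,0],[0,0,0]],
    [[0,0,0],[0,0,0]],
    [[0,0,0],[0,0,0]],
  ],
)

```text
t: 8.08
eef_pos: [0.4809, 0.0196, 0.2483]
tool_rot: [0.554, -0.554, -0.439, 0.439]
contact_force: [0.6, 0.5, 0.2]
gripper_width: 0.001
```

Emit:
play_rows(
  increments=[
    [[0,0,0],[0,0,0]],
    [[0,0,0],[0,0,0]],
    [[0,0,0],[0,0,0]],
    [[0,0,0],[0,0,0]],
    [[0,0,0],[0,0,0]],
    [[0,0,0],[0,0,0]],
    [[0,0,0],[0,0,0]],
    [[0,0,0],[0,0,0]],
    [[0,0,0],[0,0,0]],
    [[0,0,0],[0,0,0]],
    [[0,0,0],[0,0,0]],
    [[0,0,0],[0,0,0]],
    [[0,0,0],[0,0,0]],
    [[0,0,0],[0,0,0]],
    [[0,0,0],[0,0,0]],
    [[0,0,0],[0,0,0]],
    [[0,0,0],[0,0,0]],
    [[0,0,0],[0,0,0]],
  ],
)

```text
t: 9.58
eef_pos: [0.481, 0.0196, 0.2483]
tool_rot: [0.554, -0.554, -0.439, 0.439]
contact_force: [0.2, -0.4, 0.6]
gripper_width: 0.003
```

Emit:
play_rows(
  increments=[
    [[0,-0.02,0],[0,0,0]],
    [[0,-0.03,0],[0,0,0]],
    [[0,-0.03,0],[0,0,0]],
    [[0,-0.03,0],[0,0,0]],
    [[0,-0.03,0],[0,0,0]],
    [[0,-0.03,0],[0,0,0]],
    [[0,-0.03,0],[0,0,0]],
    [[0,0,0],[0,0,0]],
    [[0,0,0],[0,0,0]],
    [[0,0,0],[0,0,0]],
  ],
)

```text
t: 10.42
eef_pos: [0.4807, 0.0195, 0.4476]
tool_rot: [0.554, -0.554, -0.439, 0.44]
contact_force: [-0.8, -0.1, -0.1]
gripper_width: 0.002
```

```bash
python3 - <<'E'
from station import *
from h import *
c=read_camera("scene")
p=pts(c,np.s_[165:215,320:385]); e=np.array([.99,.14]); s=(p[:,:2]-[.663,.102])@e; w=(p[:,:2]-[.663,.102])@[-.14,.99]
m=(s<-.015)&(s>-.1)&(abs(w)<.05)&(p[:,2]<.30); print(m.sum(),np.polyfit(s[m],p[m,2],1))
c0=np.load("scene0.npz")["color"].astype(int); d=abs(c["color"]-c0).max(2)
for n,sl in dict(jar=np.s_[240:302,230:275],bowl=np.s_[195:228,397:435],spoon=np.s_[185:210,240:272]).items(): print(n,(d[sl]>40).sum())
o=get_obs();print(o["t"],o["eef_pos"],o["contact_force"])
E
```

```text
1054 [0.00138913 0.23293381]
jar 0
bowl 0
spoon 0
10.4667 [0.48043245 0.01955709 0.44703539] [ 0.60403568  0.1723391  -0.1653771 ]
```

```bash
python3 -c "from station import *; print(hand_in())"
```

```text
the job is handed in; nothing more can be done
None
```

The large coffee sequence is done and handed in at about 10.5 s of the 51 s allowed. No verdict is reported, so the results below are my own measurements.

- **Lid:** I pushed it down until it met its hard stop, with 11.5 N at z = 0.232 m. The last depth check shows it still flat, with a slope of about 0.001.
- **Dwell:** The closed fingertips stayed about 22 mm above the largest window for over 2 s, within about 1 mm of its measured centre. The force reading showed nothing beyond noise, so there was no sign of touching the panel or windows.
- **Retreat:** I raised the hand straight up, and the fingertips ended about 22 cm above the window.
- **Other objects:** Comparing first and last pictures, the jar, bowl and spoon regions show no change. I did not check the mug directly because it is hidden under the head; the arm never went near it.

No check failed or disagreed, except one that was spoilt by the gripper: just after the lid push, a fingertip partly hid the medium window and threw off its reading in that picture. The hover used the large window's position, which agreed in both cameras to within about 1 mm.

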